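Clamp the suction tube of a fume extractor with its worm-drive band

ROBOT

A 6-joint arm with a two-finger parallel gripper is mounted at the origin on the work surface. World frame = base frame: x ahead of the robot, y to its left, z up, the work surface at z = 0. Lengths are in m, angles in degrees, forces in N, time in s.
With the tool pointing down it reaches from about 0.35 to 0.875 m from the base axis. Payload 4.2 kg.
Tool frame: the origin (TCP) lies between the finger pads; the fingertips stand 19 mm ahead of it and the grasp point (between the pads) is the TCP; z points along the fingers, y is the line along which they close (so a half turn about z gives the same grasp; the last joint's range is limited). The gripper opens to 87 mm and grips with 3 to 60 N. Pads are 19 mm wide; open, the fingers measure 117 mm over their backs; the gripper's body (75 mm by 190 mm) begins 51 mm behind the grasp point.
Start: joints at [-58.235, 22.042, 0.453, 0, -68.411, -14.817], TCP at [0.182, -0.598, 0.242] pointing down, gripper open.
Joint ranges: [-179.83, 179.83], [-69.29, 118.12], [-61.27, 80.66], [-181.25, 117.63], [-171.15, -9.14], [-177.46, 177.46]. Speed limits (degrees/s): [159.86, 159.86, 180, 180, 180, 180].

INTERFACE

Orientations are given as a 3x3 rotation matrix whose columns are the frame's x, y, z axes.
In Python, from station import r gives the robot as it stands.
- The arm moves only by the tool drive_tool, never from a script. Its argument "steps" is one flat list of numbers, 7 for each row, row after row: the turn, a rotation vector about the tool's x, y, z in rad, then the shift along the tool's x, y, z in m, then the opening, from 0 (shut) to 1 (fully open). A call has 1 to 10 rows; each row shifts and turns the commanded pose from where the row before left it, along the tool's axes as they then stand; what a row does not reach is not made up. A row lasts 1/12 s, in which the tool goes at most 41.7 mm and 7.16 degrees, less where a joint would pass 70% of its speed; a pose out of reach is approached as far as the arm can. A call is refused whole if a number of a shift passes 0.0417 or a number of a turn 0.125, either way. A call with a gripper value outside its range is refused whole. The fingers move at their own pace and stop on an object; the grip force is fixed at half the most. Time passes only in rows, so rows that do not move let the fingers close. It gives the time, the measured TCP pose, the force, the opening and the grip force at its end, in the units of the state.
- r.sense(): the state, without advancing time (a new reading comes with each control period).
- r.capture(name): name is "scene" or "top"; returns the picture (480x640x3 uint8, blue, green, red); there is no depth.
- r.camera_params(name): a dict with "camera_matrix" (3x3 intrinsics, pixels), "k1" (the pictures are not rectified: a ray, as slopes to the right and down, at radius r is drawn at 1 + k1 r^2 times it, then the intrinsics apply), "extrinsics" (4x4, takes a point from world to camera coordinates). Camera axes: x right, y down, z forward; pixel columns grow to the right and rows downward; lengths in m; the calibration is good to about 2 mm. A picture is of the moment at which its call begins. camera_params takes no time and is no camera call.
- r.finish_job(): hands the job in; it is judged then, once.
The state is a dict: "time_s": time; "joints": joint angles; "joint_velocities": joint speeds; "effort": joint torques, N m; "tcp_pos": TCP position; "ee_rot": TCP orientation; "wrist_force": force on the tool from outside, world axes, zero at the start; "moment": the same for the moment, N m; "gripper_width": opening from 0.0 (shut) to 1.0 (fully open); "gripper_force": force on a finger pad.
Only numpy, scipy, OpenCV 4.12 (cv2) and the standard library are available. Lean on these libraries where they do the work, as an engineer would, in place of code of your own. Each camera call takes 0.05 s, during which the arm holds its last target. There are 200 camera calls.

TASK

The fume extractor's suction tube is still loose in its barbed stub. Take the worm-drive band out of its blue cradle by the orange lug, slide it with the lug upright over both barbs until it is fully home against the grey collar without ramming the collar, then turn the red key clockwise until the band is snug on the stub, but not so tight that the plastic stub would crack. Leave the band there and do not knock over or push away the other things on the bench.

Things in the scene. Friction and masses are not known exactly. Their poses are not given: they have to be found in the camera images.
- band: Worm-drive band, 0.19 kg: steel ring, 49 mm inside, 54 mm outside, 16 mm wide, origin at its centre, y along its axis, z up, x to the screw side. Bottom: a 14 mm gap between two ears reaching 31 mm below the origin. Top: orange lug, 20 mm (x) by 12 mm (y), 27 to 60 mm above the origin. Two sprung brass shoes inside at +x and -x. The screw with its red key stands at x = +48 mm, parallel to z.
- band_lug (a point): Point to grip the orange lug, 56 mm above the ring's centre and 4 mm below the lug's top; axes as band; the fingers close along its y (12 mm thick), that is along the ring's axis. The fingertips must stay above the collar, so at least 35 mm above the ring's centre.
- key_grip (a point): Centre of the red butterfly key, 55 mm above the ring's centre, 48 mm to its +x: 9 mm thick (point x), 28 mm long (point y), 22 mm high; any angle at first; 38 mm from its axis to the lug. Clockwise from above tightens; the screw holds. It drags at 0.45 N m while turned (0.35 felt when stopped); shoe load adds 0.01 N m per N per shoe. Snug: 0.14 to 0.28 N m above the drag; 0.4 cracks the stub.
- cradle: Blue silicone cradle, fixed, base 120 x 75 x 10 mm, origin at the centre of its underside. The band stands in it upright on its ears, ring centre 41 mm above the bench, between two low walls (24 mm high) and over a small rib between the ears; it lifts straight up.
- extractor: Black fume extractor, fixed, 240 mm (its x) by 160 mm (its y) by 140 mm high, origin at the centre of its underside. The stub stands out of its +y face, level, 100 mm above the bench, pointing along the extractor's +y.
- collar: Grey collar at the root of the stub, 68 mm diameter, 6 mm thick; its face, which the band must meet, is 118 mm in +y from its origin (same as the extractor's) and 8 mm behind stub_seat. More than 40 N breaks it.
- stub: White barbed stub, frame as extractor, axis along +y at z = 100 mm. From the collar: neck 41 mm diameter, 19 mm long, for the band; 2 barbs, crests 45 mm diameter, ending 21.5 and 33 mm from the collar, tapered outwards; end 35 mm diameter at 45 mm; then a 27 mm tube, 21 mm long. Below: rib 7 mm wide, to 33 mm under the axis, 34 mm long; the ring's gap straddles it. Barbs: up to 20 N push.
- stub_seat (a point): Where the centre of the ring must come: on the stub's axis, 8 mm (half the band's width) in front of the collar. Its +y points outwards along the stub. A released band that is not yet tight drops about 4 mm until it hangs on the neck.
- stub_tip (a point): End of the suction tube, on the axis, 58 mm outwards of stub_seat.
- screwdriver: Blue-handled screwdriver, 190 mm, loose bystander.
- solder_reel: Solder reel, 54 mm diameter, 34 mm high, loose bystander.
- flux: Amber flux bottle, 38 mm diameter, 85 mm high, loose bystander.
- spare_ring: Plain steel ring without screw, 52 mm diameter, 14 mm high, lying flat, loose bystander.
- board_pcb: Green circuit board, 100 x 70 mm, loose bystander.
- multimeter: Yellow multimeter, 75 x 140 x 34 mm, loose bystander.
- cheek_a: Grey flat cheek on the +x side of the stub's neck, 10 mm high, face 20.8 mm from the stub's axis; frame as extractor. The band's two brass shoes (10 mm wide, 14 mm high) press on the cheeks: each closes 5 mm per rad of the key, then its spring loads at 35 N per rad. Snug is 14 to 28 N on each cheek; 40 N cracks the stub. The shoes start at an unknown 0.5 to 5 mm from the cheeks.
- cheek_b: The same flat cheek on the -x side of the neck.
Mind the look-alikes: they are no part of the job. What is shaped like the band but purple is not meant.

How it is judged (in metres and radians):
On the way, in this order (a step that is already met when the one before it is completed fails the run):
1. the band is over both barbs and home against the collar, lug up (y of band in the frame of stub_seat between -0.004 and 0.004 m and distance between band and stub_seat below 0.008 m and angle between band's own z axis and vertical below 0.26 rad), for 0.2 s.
2. the shoes press both cheeks of the stub with 14 to 28 N (contact force between band and cheek_a between 14 and 28 N and contact force between band and cheek_b between 14 and 28 N), for 0.2 s.
At the end, for the whole second after the job is handed in: The band sits on the neck of the stub, its edge within 4 mm of the collar and its centre within 8 mm of the seat point, lug upright within 15 degrees, square to the stub within 11 degrees, each cheek pressed by the band with 14 to 28 N, at rest and let go (all of step 1 and all of step 2 and angle between the y axis of band and the y axis of stub_seat, either way round below 0.2 rad and linear speed of band below 0.01 m/s); the robot touches nothing.
It fails at once if the band presses a cheek of the stub with more than 40 N: the stub cracks (contact force between band and cheek_a above 40 N or contact force between band and cheek_b above 40 N).
It fails at once if the collar is rammed with more than 40 N (contact force between band and collar above 40 N).
It fails at once if a bystander is pushed more than 40 mm away or the flux bottle knocked over (distance of any of screwdriver, solder_reel, flux, spare_ring, board_pcb, multimeter from where it was at the start of the episode above 0.04 m or angle between flux's own z axis and vertical above 0.5 rad).
It also fails if it takes over 67 s, if anything falls off the work surface, if the arm or the gripper's body presses on something with over 40 N, if the wrist force passes 120 N, or if a joint passes its speed limit or range.

## Working session

There is one attempt and no reset: what is moved stays moved. The work goes in short steps, Python scripts to look and compute and a tool call to move; the robot and the scene stay as the last step left them, time stands still between calls to the robot, and variables do not carry over. Pictures are saved under pics/ and viewed, at most 10 in all, crops included, and the job is handed in when it is done.

Besides the shell and the picture viewer there is one more tool, called after "Request:" as name(argument=value, ...), one argument or row to a line, values as JSON. drive_tool: Moves the arm, as the interface text tells. Its arguments: {"type":"object","properties":{"steps":{"type":"array"}},"required":["steps"]}

```bash
ls; mkdir -p pics; python3 - <<'E'
from station import r
import cv2,numpy as np
for n in("scene","top"):
    cv2.imwrite(f"pics/{n}0.png",r.capture(n)); p=r.camera_params(n); print(n,{k:np.round(v,4).tolist() for k,v in p.items()})
print(r.sense())
E
```

```text
pics
scene {'camera_matrix': [[585.2225, 0.0, 311.4857], [0.0, 585.2225, 240.2129], [0.0, 0.0, 1.0]], 'k1': -0.0502, 'extrinsics': [[0.6385, 0.7696, -0.0023, -0.4128], [0.7346, -0.6104, -0.2964, -0.3392], [-0.2295, 0.1876, -0.9551, 1.2735], [0.0, 0.0, 0.0, 1.0]]}
top {'camera_matrix': [[599.8926, 0.0, 312.5704], [0.0, 599.8926, 240.8214], [0.0, 0.0, 1.0]], 'k1': -0.0917, 'extrinsics': [[0.0413, -0.9991, 0.0049, 0.0504], [-0.9791, -0.0414, -0.1989, 0.5693], [0.199, 0.0034, -0.98, 1.3972], [0.0, 0.0, 0.0, 1.0]]}
{'time_s': 0.1, 'joints': array([-5.82358089e+01,  2.20868703e+01,  3.86492283e-01, -2.44900053e-02,
       -6.84129822e+01, -1.48178065e+01]), 'joint_velocities': array([-0.10441979, -0.14042998,  0.23323372,  0.14500587, -0.03342629,
        0.08675892]), 'effort': array([-6.94257596e-04, -3.91687953e+01,  1.87934232e+01,  4.23188746e+00,
        1.34667568e-02, -7.66137055e-05]), 'tcp_pos': array([ 0.18204589, -0.59736033,  0.24055807]), 'ee_rot': array([[-9.56623825e-01, -2.91325183e-01, -7.03596135e-04],
       [-2.91326007e-01,  9.56621963e-01,  1.89137076e-03],
       [ 1.22071583e-04,  2.01430618e-03, -9.99997964e-01]]), 'wrist_force': array([ 0.87173312,  0.32750238, -0.85985827]), 'moment': array([-0.00781958,  0.07058262,  0.03562424]), 'gripper_force': 0.0, 'gripper_width': 0.9998644149297832}
```

View pics/scene0.png

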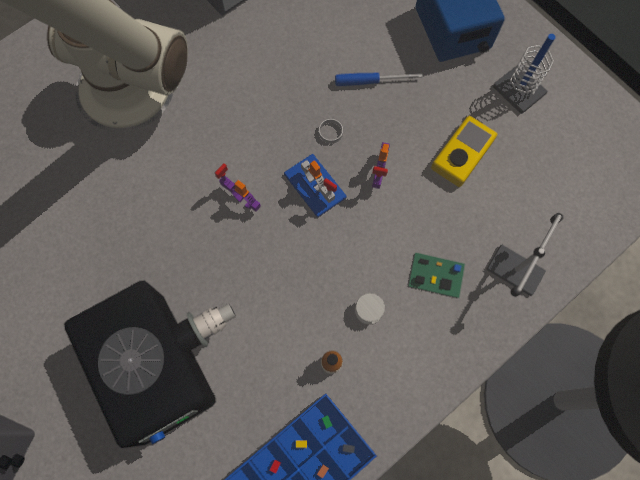

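View pics/top0.png

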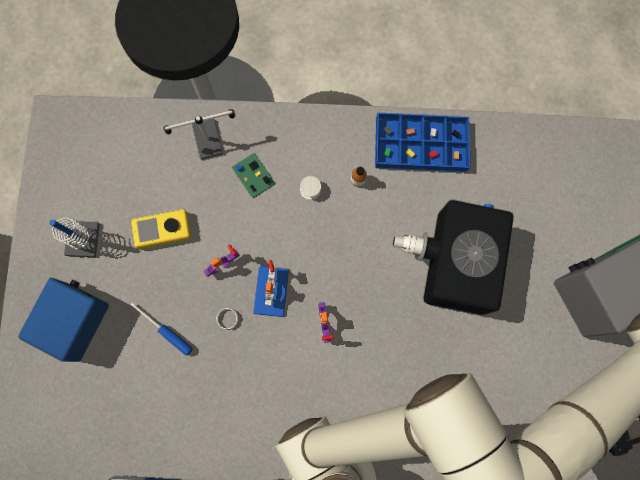

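The scene shows three band-like things. In the top view they are at (270,288) in the blue cradle with a steel ring, and at (222,262) and (325,320), both purple. The matching scene-view positions are (317,178), (380,168) and (238,188). The steel one in the blue cradle fits the description. The extractor's stub points left in the top view, with its tip at about (395,241). I'll confirm the band in an enlarged crop.

```bash
cat > h.py <<'E'
import cv2,numpy as np
from station import r
def ray(cam,uv):
    p=r.camera_params(cam);K=np.array(p["camera_matrix"]);E=np.array(p["extrinsics"])
    uv=np.atleast_2d(np.array(uv,float))
    d=cv2.undistortPointsIter(uv[:,None],K,np.array([p["k1"],0,0,0,0.]),None,None,(3,50,1e-12))[:,0]
    # stated model: drawn = ray*(1+k1 r^2) == OpenCV k1
    d=np.c_[d,np.ones(len(d))]@E[:3,:3]; o=-E[:3,:3].T@E[:3,3]
    return o,d/np.linalg.norm(d,axis=1,keepdims=True)
def onz(cam,uv,z):
    o,d=ray(cam,uv); return o+d*((z-o[2])/d[:,2:3])
def tri(a,b):
    o1,d1=ray("scene",a);o2,d2=ray("top",b);d1,d2=d1[0],d2[0]
    t=np.linalg.lstsq(np.c_[d1,-d2],o2-o1,rcond=None)[0]
    p,q=o1+t[0]*d1,o2+t[1]*d2
    return (p+q)/2,np.linalg.norm(p-q)
def proj(cam,P):
    p=r.camera_params(cam);E=np.array(p["extrinsics"])
    rv=cv2.Rodrigues(E[:3,:3])[0]
    return cv2.projectPoints(np.atleast_2d(np.array(P,float)),rv,E[:3,3],np.array(p["camera_matrix"]),np.array([p["k1"],0,0,0,0.]))[0][:,0]
E
python3 - <<'E'
import cv2,numpy as np
s=cv2.imread('pics/scene0.png');t=cv2.imread('pics/top0.png')
f=lambda im,x,y,w,h,k:cv2.resize(im[y:y+h,x:x+w],None,fx=k,fy=k,interpolation=cv2.INTER_CUBIC)
a=np.hstack([f(s,275,145,80,60,5),f(t,235,255,80,60,5)])
b=np.hstack([f(s,160,280,80,60,5),f(t,380,215,80,60,5)])
cv2.imwrite('pics/crop1.png',np.vstack([a,b]))
E
```

```text
(no output)
```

View pics/crop1.png

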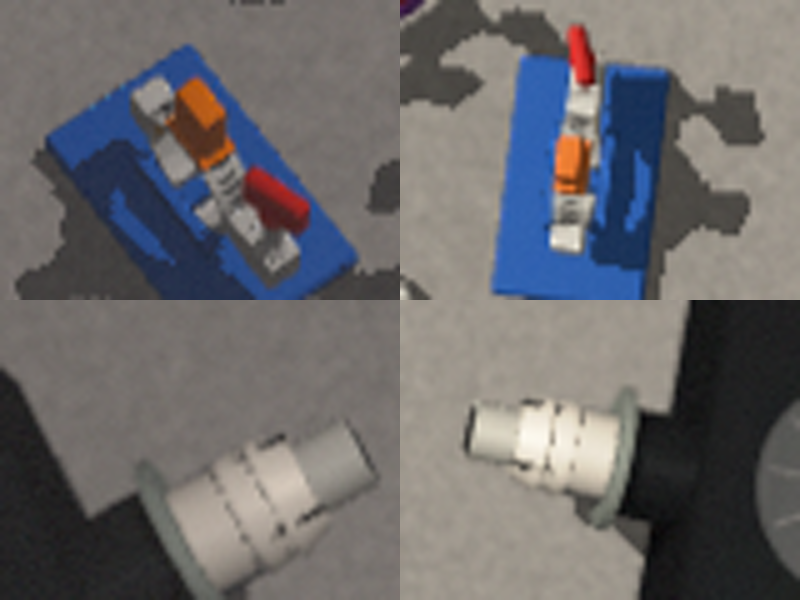

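Confirmed: a steel ring with an orange lug and red key, standing in the blue cradle. The key is on its far (+X world) side. Next I'll measure it and the stub.

```bash
python3 - <<'E'
from h import *
np.set_printoptions(precision=4,suppress=True,linewidth=200)
s=cv2.imread('pics/scene0.png');t=cv2.imread('pics/top0.png')
R={"scene":((275,145,80,60),s),"top":((235,255,80,60),t)}
for n,((x,y,w,h),im) in R.items():
    p=r.camera_params(n);E=np.array(p["extrinsics"]);print(n,"cam at",-E[:3,:3].T@E[:3,3])
    c=cv2.cvtColor(im,cv2.COLOR_BGR2HSV)[y:y+h,x:x+w]
    for nm,m in (("orange",cv2.inRange(c,(7,150,90),(20,255,255))),("orangebright",cv2.inRange(c,(7,150,200),(20,255,255))),("red",cv2.inRange(c,(0,150,90),(5,255,255))|cv2.inRange(c,(172,150,90),(180,255,255))),("blue",cv2.inRange(c,(100,120,60),(125,255,255)))):
        k,l,st,ce=cv2.connectedComponentsWithStats(m)
        if k<2: continue
        i=1+np.argmax(st[1:,4]); pts=np.argwhere(l==i)[:,::-1].astype(np.float32)+[x,y]
        print(nm,st[i],ce[i]+[x,y],cv2.minAreaRect(pts.astype(np.float32)))
g=lambda im,x,y,w,h:print(im[y:y+h,x:x+w].mean(2).astype(int))
np.set_printoptions(linewidth=300,threshold=100000)
print("top rows 228..252, cols 390..430");g(t,390,228,40,26)
E
```

```text
scene cam at [ 0.805  -0.1282  1.1149]
orange [35 16 10 10 56] [314.8571 165.6964] ((315.2073669433594, 166.13418579101562), (10.77599048614502, 5.4660820960998535), 51.34019470214844)
red [49 34 13 10 52] [329.9808 183.2308] ((330.1538391113281, 183.2692413330078), (13.867504119873047, 3.60555100440979), 33.690067291259766)
blue [  10    9   61   51 1027] [311.9007 184.335 ] ((314.97149658203125, 184.52198791503906), (57.18832015991211, 35.212181091308594), 52.30575942993164)
top cam at [0.2773 0.0691 1.4823]
orange [31 28  7 11 68] [268.9559 287.8824] ((269.0, 288.0), (10.0, 6.0), 90.0)
orangebright [31 28  5  7 30] [268.0667 286.0333] ((268.0, 286.0), (6.0, 4.0), 90.0)
red [34  5  5 12 43] [270.7907 265.7907] ((271.0, 265.5), (11.0, 4.0), 90.0)
blue [  19   11   35   49 1121] [270.8831 291.8698] ((270.75543212890625, 290.9525146484375), (30.069725036621094, 48.256752014160156), 6.581944942474365)
top rows 228..252, cols 390..430
[[150 150 152 151 149 147 152 153 155 152 155 153 152 151 150 148 149 151 150 148 149 151 150 151 151 150 148 148 148 150 152 149 147 145 146 149 146 143 
[... 3384 characters left out ...]
04 206 209 199 152 140 140 105  20  19  31  34]
 [149 151 154 151 153 150 148 151 153 150 151 150 134 150 165 180 189 188 168 179 178 193 195 186 179 182 186 189 195 194 200 186 126 139 131  90  17  21  28  30]
 [148 148 152 152 153 148 148 151 155 155 153 151 143 137 141 157 170 162 153 165 174 179 179 163 161 168 170 175 180 183 182 158 125 137 122  55  18  25  26  29]
 [147 149 151 153 154 153 149 152 157 156 153 151 149 147 143 133 144 131 118 128 151 156 141 114 132 146 153 157 163 167 163 133 125 132 115  24  16  21  25  26]
 [149 147 146 151 154 155 154 152 152 155 154 150 155 153 148 141 143 143 137 123 125 131 109  75  84  99 116 123 137 143 144 122 132 123  95  16  17  23  28  25]]
```

```bash
python3 - <<'E'
from h import *
np.set_printoptions(precision=4,suppress=True,linewidth=200)
im={n:cv2.imread(f'pics/{n}0.png') for n in("scene","top")}
# extractor: dark mask, hull corners, refined edge lines
for n,(x,y,w,h) in {"scene":(55,270,175,190),"top":(415,190,110,135)}.items():
    g=cv2.GaussianBlur(im[n],(3,3),0).mean(2)[y:y+h,x:x+w]
    m=(g<48).astype(np.uint8); k,l,st,_=cv2.connectedComponentsWithStats(m); i=1+np.argmax(st[1:,4])
    c=max(cv2.findContours((l==i).astype(np.uint8),cv2.RETR_EXTERNAL,cv2.CHAIN_APPROX_NONE)[0],key=len)[:,0]+[x,y]
    hull=cv2.convexHull(c.astype(np.int32)); ap=cv2.approxPolyDP(hull,4,True)[:,0]; print(n,"corners",ap.tolist())
    for a,b in zip(ap,np.roll(ap,-1,0)):
        L=np.linalg.norm(b-a)
        if L<40: continue
        u=(b-a)/L; q=c-a; s=q@u; d=np.abs(q@[-u[1],u[0]]); sel=c[(d<3)&(s>8)&(s<L-8)].astype(np.float32)
        if len(sel)<15: continue
        P=onz(n,sel,.14); v=cv2.fitLine(P[:,:2].astype(np.float32),cv2.DIST_HUBER,0,.01,.01).ravel()
        print("  edge",a,b,len(sel),"at z=.14: yaw",np.degrees(np.arctan2(v[1],v[0])),"pt",v[2:])
# cradle
for n,(x,y,w,h) in {"scene":(275,145,80,80),"top":(235,255,80,70)}.items():
    hs=cv2.cvtColor(im[n],cv2.COLOR_BGR2HSV)[y:y+h,x:x+w]; m=cv2.inRange(hs,(100,120,50),(125,255,255))
    pts=(np.argwhere(m>0)[:,::-1]+[x,y]).astype(float); P=onz(n,pts,.01)[:,:2].astype(np.float32)
    print(n,"cradle",cv2.minAreaRect(P))
    o=cv2.inRange(hs,(5,140,60),(20,255,255)); rd=cv2.inRange(hs,(0,140,60),(4,255,255))|cv2.inRange(hs,(170,140,60),(180,255,255))
    V=hs[...,2]
    print("orange V"); ys,xs=np.where(o>0); print(np.where(o>0,V,0)[ys.min():ys.max()+1,xs.min():xs.max()+1],xs.min()+x,ys.min()+y)
    print("red V"); ys,xs=np.where(rd>0); print(np.where(rd>0,V,0)[ys.min():ys.max()+1,xs.min():xs.max()+1],xs.min()+x,ys.min()+y)
E
```

```text
scene corners [[145, 282], [187, 320], [200, 343], [214, 401], [144, 445], [120, 447], [65, 323]]
  edge [145 282] [187 320] 19 at z=.14: yaw 3.1529157 pt [ 0.4805 -0.1983]
  edge [214 401] [144 445] 85 at z=.14: yaw 79.555145 pt [ 0.6732 -0.2877]
  edge [120 447] [ 65 323] 98 at z=.14: yaw -9.910747 pt [ 0.5461 -0.3771]
  edge [ 65 323] [145 282] 63 at z=.14: yaw 80.19001 pt [ 0.4276 -0.2791]
top corners [[450, 201], [512, 216], [500, 306], [495, 311], [479, 314], [424, 299], [428, 238]]
  edge [450 201] [512 216] 45 at z=.14: yaw 80.95797 pt [ 0.6465 -0.3234]
  edge [512 216] [500 306] 75 at z=.14: yaw -9.406868 pt [ 0.5218 -0.3721]
  edge [479 314] [424 299] 41 at z=.14: yaw 80.8163 pt [ 0.4095 -0.2401]
  edge [424 299] [428 238] 43 at z=.14: yaw 0.7794844 pt [ 0.4981 -0.1882]
  edge [428 238] [450 201] 22 at z=.14: yaw -14.145314 pt [ 0.6107 -0.2136]
scene cradle ((0.4520096182823181, 0.17013157904148102), (0.07332903891801834, 0.11881960928440094), 86.25508880615234)
orange V
[[  0   0   0   0   0 171 187   0   0   0   0   0   0   0]
 [  0   0   0   0 178 180 182 186   0   0   0
[... 4112 characters left out ...]
 0   0   0   0   0   0   0   0   0 196 226 206 158  93]
 [  0   0   0   0   0   0   0   0   0   0   0   0   0   0   0   0   0   0   0   0   0   0   0   0   0   0   0   0   0   0   0   0   0   0   0 224 209 167  91]
 [  0   0   0   0   0   0   0   0   0   0   0   0   0   0   0   0   0   0   0   0   0   0   0   0   0   0   0   0   0   0   0   0   0   0   0 223 214 181 103]
 [  0   0   0   0   0   0   0   0   0   0   0   0   0   0   0   0   0   0   0   0   0   0   0   0   0   0   0   0   0   0   0   0   0   0   0 225 202 174  99]
 [  0   0   0   0   0   0   0   0   0   0   0   0   0   0   0   0   0   0   0   0   0   0   0   0   0   0   0   0   0   0   0   0   0   0   0   0 137 116  86]] 235 255
```

```bash
python3 - <<'E'
from h import *
np.set_printoptions(precision=4,suppress=True,linewidth=250)
print("tip tri",tri((232.8,311),(393.3,240.7)), "onz top",onz("top",[[393.3,240.7],[400,241.3],[419,244.2]],.1),"scene",onz("scene",[[232.8,311]],.1))
# lug top centre
print("lug tri",tri((315.0,166.2),(267.8,286.2)),onz("top",[[267.8,286.2]],.101),onz("scene",[[315.0,166.2]],.101))
print("key tri",tri((330.3,183),(270.6,265.5)),onz("top",[[270.6,265.5]],.107),onz("scene",[[330.3,183]],.107))
print("key dir top",onz("top",[[269.3,261.],[272.3,270.5]],.107),"scene",onz("scene",[[325,180],[335.5,187]],.107))
# predicted stub features for extractor guess
s=cv2.imread('pics/scene0.png').mean(2).astype(int)
np.set_printoptions(linewidth=300,threshold=100000)
print(s[300:338,186:240])
E
```

```text
tip tri (array([ 0.5695, -0.118 ,  0.085 ]), np.float64(0.00029033803176361275)) onz top [[ 0.5663 -0.1161  0.1   ]
 [ 0.5655 -0.132   0.1   ]
 [ 0.5604 -0.177   0.1   ]] scene [[ 0.573 -0.118  0.1  ]]
lug tri (array([0.4479, 0.174 , 0.0864]), np.float64(0.00046146448838670247)) [[0.4462 0.1731 0.101 ]] [[0.4529 0.1695 0.101 ]]
key tri (array([0.496 , 0.1702, 0.0966]), np.float64(0.001375161920155183)) [[0.494  0.1689 0.107 ]] [[0.4994 0.1678 0.107 ]]
key dir top [[0.5045 0.1724 0.107 ]
 [0.4825 0.1643 0.107 ]] scene [[0.4885 0.1641 0.107 ]
 [0.5117 0.1701 0.107 ]]
[[110 108 112 112 112 111 113 113 113 111 111 111 112 111 111 112 114 115 117 114 113 113 115 113 114 116 114 115 116 117 115 116 117 112 112 116 116 111 112 114 117 117 115 112 112 114 112 115 114 114 116 117 117 114]
 [108 108 110 114 110 111 111 111 114 113 111 113 112 111 113 113 111 115 116 115 116 112 112 113 116 118 117 118 117 113 113 114 115 114 116 116 118 114 113 117 115 117 114 113 110 112 114 114 113 116 117 120 118 114]
 [107 107 109 112 112 110 110 111 114 113 116 114 112 111 113 113 114 113 113 115 114 116 
[... 7094 characters left out ...]
2 115 115 114 111 112 114 115 115 116 114]
 [ 43  41  39  40  39  41  39  37  35  31  72  98 108 107 103 115 125 126 120 115 111 104  88  76  76  89 100 114 115 117 120 118 113 112 113 115 115 117 116 112 114 117 115 112 114 114 116 115 115 116 114 114 114 118]
 [ 40  37  42  39  41  37  36  35  31  34  39  88 104 105 107  99 107 114 110 103  92  75  67  69  94 114 116 114 119 118 119 117 114 113 116 115 117 117 118 116 115 115 117 117 116 117 118 118 118 119 118 116 118 121]
 [ 39  37  40  37  39  39  36  39  33  33  34  64  93 103 105 102  96 102  90  80  63  57  59  92 112 117 113 113 116 117 115 116 115 113 114 117 116 117 117 118 114 118 120 118 120 117 116 119 118 118 117 114 117 118]]
```

The lug top is at about (315,166) in scene and (268,286) in top. The two cameras differ by a constant ~6 mm in x, so I take the mean: lug (0.4495, 0.1713) with band yaw −3.6°, tube tip (0.570, −0.117), extractor yaw about −9.7°. Time to move.

Request:
drive_tool(
  steps=[0, 0, 0.12, 0, 0, 0, 0.5, 0, 0, 0.12, 0, 0, 0, 0.5, 0, 0, 0.118, 0, 0, 0, 0.5, 0, 0, 0, -0.011, 0.039, 0, 0.5, 0, 0, 0, -0.011, 0.039, 0, 0.5, 0, 0, 0, -0.011, 0.039, 0, 0.5, 0, 0, 0, -0.011, 0.039, 0, 0.5, 0, 0, 0, -0.011, 0.039, 0, 0.5, 0, 0, 0, -0.011, 0.039, 0, 0.5, 0, 0, 0, -0.011, 0.039, 0, 0.5],
)

```text
time_s: 0.93
tcp_pos: [0.2759, -0.3283, 0.2412]
ee_rot: [[-0.998, 0.063, -0.0], [0.063, 0.998, 0.0], [0.0, 0.0, -1.0]]
wrist_force: [1.2, -0.1, -0.3]
gripper_width: 0.502
gripper_force: 0.0
```

Request:
drive_tool(
  steps=[0, 0, 0, -0.011, 0.039, 0, 0.5, 0, 0, 0, -0.011, 0.039, 0, 0.5, 0, 0, 0, -0.011, 0.039, 0, 0.5, 0, 0, 0, -0.011, 0.039, 0, 0.5, 0, 0, 0, -0.011, 0.039, 0, 0.5, 0, 0, 0, -0.011, 0.039, 0, 0.5, 0, 0, 0, -0.011, 0.039, 0, 0.5, 0, 0, 0, -0.011, 0.039, 0, 0.5, 0, 0, 0, -0.011, 0.039, 0, 0.5, 0, 0, 0, -0.011, 0.039, 0, 0.5],
)

```text
time_s: 1.77
tcp_pos: [0.4098, 0.0544, 0.2416]
ee_rot: [[-0.998, 0.061, 0.0], [0.061, 0.998, 0.0], [-0.0, 0.0, -1.0]]
wrist_force: [2.2, -0.7, -0.2]
gripper_width: 0.502
gripper_force: 0.0
```

Request:
drive_tool(
  steps=[0, 0, 0, -0.008, 0.03, 0, 0.5, 0, 0, 0, -0.008, 0.03, 0, 0.5, 0, 0, 0, -0.008, 0.03, 0.01, 0.5, 0, 0, 0, -0.008, 0.029, 0.025, 0.5, 0, 0, 0, 0, 0, 0.03, 0.5, 0, 0, 0, 0, 0, 0.02, 0.5, 0, 0, 0, 0, 0, 0, 0.5, 0, 0, 0, 0, 0, 0, 0.5],
)

```text
time_s: 2.43
tcp_pos: [0.449, 0.1687, 0.1559]
ee_rot: [[-0.998, 0.062, -0.002], [0.062, 0.998, -0.002], [0.002, -0.002, -1.0]]
wrist_force: [0.4, -0.4, 0.7]
gripper_width: 0.499
gripper_force: 0.0
```

```bash
python3 - <<'E'
from h import *
np.set_printoptions(precision=4,suppress=True,linewidth=200)
f=lambda im,x,y,w,h,k:cv2.resize(im[y:y+h,x:x+w],None,fx=k,fy=k,interpolation=cv2.INTER_CUBIC)
s=r.capture("scene");t=r.capture("top");S=r.sense();print(S["tcp_pos"],S["wrist_force"])
for n in("scene","top"): print(n,proj(n,[S["tcp_pos"],S["tcp_pos"]+[0,0,-.019],[.4495,.1713,.101]]))
cv2.imwrite("pics/crop2.png",np.hstack([f(s,265,110,100,100,4),f(t,220,230,100,100,4)]))
E
```

```text
[0.4502 0.1694 0.158 ] [ 0.5542 -0.0978 -0.48  ]
scene [[314.094  152.0098]
 [314.0737 156.5754]
 [314.5723 164.3792]]
top [[267.8368 281.2931]
 [268.4125 282.4114]
 [268.6635 284.8398]]
```

View pics/crop2.png

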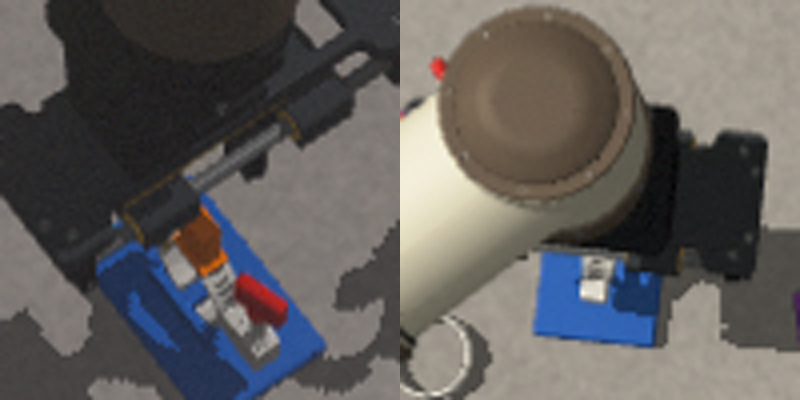

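The view shows the fingers straddling the lug (scene crop around (205,215)), and nothing is touching. I'll go down and close.

Request:
drive_tool(
  steps=[0, 0, 0, 0.0005, 0.002, 0.015, 0.5, 0, 0, 0, 0, 0, 0.015, 0.5, 0, 0, 0, 0, 0, 0.015, 0.5, 0, 0, 0, 0, 0, 0.01, 0.5, 0, 0, 0, 0, 0, 0.006, 0.5, 0, 0, 0, 0, 0, 0, 0.5, 0, 0, 0, 0, 0, 0, 0.25, 0, 0, 0, 0, 0, 0, 0.22, 0, 0, 0, 0, 0, 0, 0.2],
)

```text
time_s: 3.28
tcp_pos: [0.4496, 0.1715, 0.0966]
ee_rot: [[-0.998, 0.062, 0.002], [0.062, 0.998, 0.001], [-0.002, 0.001, -1.0]]
wrist_force: [1.0, 0.1, -0.4]
gripper_width: 0.358
gripper_force: 0.0
```

Request:
drive_tool(
  steps=[0, 0, 0, 0, 0, 0, 0.17, 0, 0, 0, 0, 0, 0, 0.14, 0, 0, 0, 0, 0, 0, 0.1, 0, 0, 0, 0, 0, 0, 0.0, 0, 0, 0, 0, 0, 0, 0.0, 0, 0, 0, 0, 0, 0, 0.0],
)

```text
time_s: 3.78
tcp_pos: [0.4491, 0.1711, 0.0958]
ee_rot: [[-0.998, 0.062, 0.0], [0.062, 0.998, 0.0], [-0.0, 0.0, -1.0]]
wrist_force: [-1.0, 0.5, 2.3]
gripper_width: 0.134
gripper_force: 30.0
```

Request:
drive_tool(
  steps=[0, 0, 0, 0, 0, -0.008, 0, 0, 0, 0, 0, 0, -0.012, 0, 0, 0, 0, 0, 0, -0.02, 0, 0, 0, 0, 0, 0, -0.025, 0, 0, 0, 0, 0, 0, -0.025, 0, 0, 0, 0, 0, 0, -0.025, 0, 0, 0, 0, 0, 0, -0.02, 0, 0, 0, 0, 0, 0, 0, 0],
)

```text
time_s: 4.45
tcp_pos: [0.4509, 0.1722, 0.2351]
ee_rot: [[-0.998, 0.061, 0.008], [0.061, 0.998, 0.005], [-0.007, 0.005, -1.0]]
wrist_force: [1.6, 0.1, -1.3]
gripper_width: 0.136
gripper_force: 30.0
```

Request:
drive_tool(
  steps=[0, 0, 0.106, 0, 0, 0, 0, 0, 0, 0, -0.0207, -0.0281, 0, 0, 0, 0, 0, -0.0207, -0.0281, 0, 0, 0, 0, 0, -0.0207, -0.0281, 0, 0, 0, 0, 0, -0.0207, -0.0281, 0, 0, 0, 0, 0, -0.0207, -0.0281, 0, 0, 0, 0, 0, -0.0207, -0.0281, 0, 0, 0, 0, 0, -0.0207, -0.0281, 0, 0, 0, 0, 0, -0.0207, -0.0281, 0, 0, 0, 0, 0, 0, 0, 0.01, 0],
)

```text
time_s: 5.28
tcp_pos: [0.5772, -0.0828, 0.2203]
ee_rot: [[-0.985, 0.172, 0.002], [0.172, 0.985, -0.002], [-0.003, -0.001, -1.0]]
wrist_force: [0.6, 1.2, -1.8]
gripper_width: 0.138
gripper_force: 30.0
```

Request:
drive_tool(
  steps=[0, 0, 0, 0, 0, 0.02, 0, 0, 0, 0, 0, 0, 0.025, 0, 0, 0, 0, 0, 0, 0.02, 0, 0, 0, 0, 0, 0, 0.006, 0, 0, 0, 0, 0, 0, 0, 0, 0, 0, 0, 0, 0, 0, 0, 0, 0, 0, 0, 0, 0, 0],
)

```text
time_s: 5.87
tcp_pos: [0.5755, -0.0781, 0.1508]
ee_rot: [[-0.986, 0.167, 0.002], [0.167, 0.986, -0.0], [-0.002, 0.0, -1.0]]
wrist_force: [0.4, 0.2, -1.6]
gripper_width: 0.134
gripper_force: 30.0
```

```bash
python3 - <<'E'
from h import *
np.set_printoptions(precision=4,suppress=True,linewidth=200)
f=lambda im,x,y,w,h,k:cv2.resize(im[y:y+h,x:x+w],None,fx=k,fy=k,interpolation=cv2.INTER_CUBIC)
s=r.capture("scene");t=r.capture("top");S=r.sense();print(S["tcp_pos"],S["wrist_force"],S["joints"]);print(S["ee_rot"])
cv2.imwrite("pics/s3.png",s);cv2.imwrite("pics/t3.png",t)
cv2.imwrite("pics/crop3.png",np.hstack([f(s,165,245,110,110,3.6),f(t,340,195,110,110,3.6)]))
E
```

```text
[ 0.5755 -0.0781  0.151 ] [ 0.491   0.0864 -0.996 ] [   8.2523   22.268   -13.2281    0.0146  -54.3372 -107.8778]
[[-0.9859  0.1671  0.0029]
 [ 0.1671  0.9859  0.0002]
 [-0.0028  0.0007 -1.    ]]
```

View pics/crop3.png

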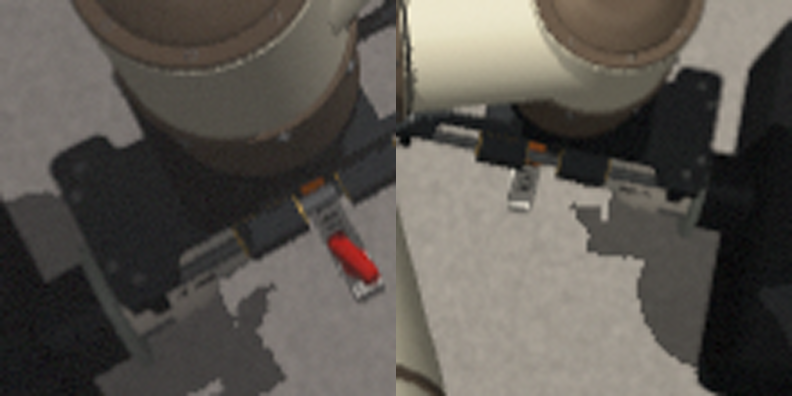

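The band hangs upright in front of the stub. The key in the scene crop is at (355,260) and the tube is under the gripper. I'll get the lateral stub axis from averaged profiles across the tube and neck in both first pictures, and the key shift in the same view.

```bash
python3 - <<'E'
from h import *
np.set_printoptions(precision=1,suppress=True,linewidth=250)
ps=np.radians(-9.7);xh=np.array([np.cos(ps),np.sin(ps),0]);yh=np.array([-np.sin(ps),np.cos(ps),0])
off=np.arange(-32,32.1,2)*1e-3
print("off",off*1e3)
for n,tip in (("scene",[.573,-.118,.1]),("top",[.5663,-.1161,.1])):
    im=cv2.imread(f'pics/{n}0.png').mean(2).astype(np.float32)
    for nm,s0,s1 in (("tube",-.018,-.004),("neck",-.064,-.049)):
        acc=0
        for s in np.linspace(s0,s1,8):
            uv=proj(n,[np.array(tip)+s*yh+o*xh for o in off]).astype(np.float32)
            acc=acc+cv2.remap(im,uv[:,0].copy(),uv[:,1].copy(),cv2.INTER_LINEAR)[:,0]/8
        print(n,nm,acc.astype(int))
for f,z in(("0",.107),("3",.107+.0552)):
    im=cv2.imread(f'pics/{"scene0" if f=="0" else "s3"}.png'); hs=cv2.cvtColor(im,cv2.COLOR_BGR2HSV)
    x,y,w,h=(275,145,80,80) if f=="0" else (240,295,40,40)
    c=hs[y:y+h,x:x+w]; m=(cv2.inRange(c,(0,140,60),(4,255,255))|cv2.inRange(c,(170,140,60),(180,255,255)))
    for th in(60,120,140):
        k=np.argwhere((m>0)&(c[...,2]>=th))[:,::-1]+[x,y]; ce=k.mean(0); print(f,th,len(k),ce,np.round(onz("scene",[ce],z)[0],4), cv2.minAreaRect(k.astype(np.float32)))
E
```

```text
off [-32. -30. -28. -26. -24. -22. -20. -18. -16. -14. -12. -10.  -8.  -6.  -4.  -2.   0.   2.   4.   6.   8.  10.  12.  14.  16.  18.  20.  22.  24.  26.  28.  30.  32.]
scene tube [115 114 113 114 114 112 112 110 115 130 140 145 148 151 153 151 145 138 128 116 101  95 111 116 116 117 117 116 116 118 119 118 117]
scene neck [112 113 114 109 109 125 136 148 152 158 164 164 164 166 167 164 163 157 147 146 140 131 119 106  83  71  89  95 100 103 109 114 115]
top tube [151 152 153 152 152 152 151 150 147 137 122 136 157 173 185 196 204 207 204 199 192 182 168 152 145 152 153 153 152 150 150 151 152]
top neck [134 122 113 111 106  96  85 107 143 166 180 190 196 203 213 220 224 225 221 217 219 219 214 204 191 180 162 144 141 146 147 149 150]
0 60 70 [329.9 184.2] [0.5 0.2 0.1] ((329.08001708984375, 185.0600128173828), (14.200000762939453, 7.600000381469727), 36.869895935058594)
0 120 40 [330.  182.8] [0.5 0.2 0.1] ((330.1538391113281, 182.7692413330078), (13.312804222106934, 2.773500919342041), 33.690067291259766)
0 140 31 [330.4 182.7] [0.5 0.2 0.1] ((330.4230041503906, 182.61537170410156), (13.035452842712402, 2.2188007831573486), 33.690067291259766)
3 60 89 [262.7 316.2] [ 0.6 -0.1  0.2] ((262.2500305175781, 316.7500305175781), (15.55634880065918, 6.363960266113281), 45.0)
3 120 61 [263.2 315.8] [ 0.6 -0.1  0.2] ((263.2206726074219, 315.751708984375), (14.283823013305664, 4.152274131774902), 41.633541107177734)
3 140 51 [263.4 315.8] [ 0.6 -0.1  0.2] ((263.2500305175781, 315.7500305175781), (14.142135620117188, 3.535533905029297), 45.0)
```

```bash
python3 - <<'E'
from h import *
np.set_printoptions(precision=4,suppress=True)
ps=np.radians(-9.7);xh=np.array([np.cos(ps),np.sin(ps),0]);yh=np.array([-np.sin(ps),np.cos(ps),0])
a=onz("scene",[[330.2,182.75]],.107)[0];b=onz("scene",[[263.3,315.77]],.107+.0552)[0]
print("key0",a,"key3",b,"moved",b-a)
# predicted from rigid motion: lug->key rotates -6.1deg
T0=np.array([.4491,.1711]);T3=np.array([.5755,-.0781])
q=np.radians(-3.6);k0=T0+.048*np.array([np.cos(q),np.sin(q)]);k3=T3+.048*xh[:2]
print("pred key0",k0,"key3",k3,"bias0",a[:2]-k0,"bias3",b[:2]-k3)
tip=np.array([.573,-.118,.1])-.002*xh
print("lateral key-axis (scene)",(b-tip)@xh,"tcp-axis",(b-tip)@xh-.048)
tt=np.array([.5663,-.1161,.1])+.001*xh
t3=np.array([T3[0],T3[1],.1]); print("tcp lateral vs scene axis",(t3-tip)@xh,"vs top axis",(t3-tt)@xh, "mean",(t3-(tip+tt)/2)@xh,"axial beyond tip",(t3-(tip+tt)/2)@yh)
E
```

```text
key0 [0.4989 0.168  0.107 ] key3 [ 0.6254 -0.0848  0.1622] moved [ 0.1265 -0.2528  0.0552]
pred key0 [0.497  0.1681] key3 [ 0.6228 -0.0862] bias0 [ 0.0019 -0.0001] bias3 [0.0026 0.0014]
lateral key-axis (scene) 0.04809616455189599 tcp-axis 9.616455189598999e-05
tcp lateral vs scene axis -0.00225846757192146 vs top axis 0.001665875492147315 mean -0.0002962960398870751 axial beyond tip 0.039378812991466096
```

Lateral offset is within about 0.3 mm in both views, so I only need to raise 4 mm and slide in. There are 97 mm to go to the seat.

Request:
drive_tool(
  steps=[0, 0, 0, 0, 0, -0.004, 0, 0, 0, 0, 0, -0.008, 0, 0, 0, 0, 0, 0, -0.01, 0, 0, 0, 0, 0, 0, -0.01, 0, 0, 0, 0, 0, 0, -0.01, 0, 0, 0, 0, 0, 0, -0.008, 0, 0, 0, 0, 0, 0, -0.006, 0, 0, 0, 0, 0, 0, 0, 0, 0, 0, 0, 0, 0, 0, 0, 0],
)

```text
time_s: 6.72
tcp_pos: [0.5658, -0.1301, 0.1534]
ee_rot: [[-0.986, 0.168, -0.0], [0.168, 0.986, 0.0], [0.0, 0.0, -1.0]]
wrist_force: [0.7, -0.0, -1.7]
gripper_width: 0.137
gripper_force: 30.0
```

Request:
drive_tool(
  steps=[0, 0, 0, -0.001, -0.003, -0.0015, 0, 0, 0, 0, 0, -0.003, 0, 0, 0, 0, 0, 0, -0.003, 0, 0, 0, 0, 0, 0, -0.002, 0, 0, 0, 0, 0, 0, 0, 0, 0, 0, 0, 0, 0, 0, 0, 0],
)

```text
time_s: 7.22
tcp_pos: [0.565, -0.1406, 0.155]
ee_rot: [[-0.986, 0.168, -0.0], [0.168, 0.986, 0.0], [0.0, 0.0, -1.0]]
wrist_force: [-0.3, 0.3, -2.3]
gripper_width: 0.137
gripper_force: 30.0
```

Request:
drive_tool(
  steps=[0, 0, 0, 0, -0.002, 0, 0, 0, 0, 0, 0, -0.002, 0, 0, 0, 0, 0, 0, -0.002, 0, 0, 0, 0, 0, 0, 0, 0, 0],
)

```text
time_s: 7.55
tcp_pos: [0.564, -0.1468, 0.155]
ee_rot: [[-0.986, 0.168, -0.0], [0.168, 0.986, -0.0], [0.0, -0.0, -1.0]]
wrist_force: [0.1, -1.2, -1.7]
gripper_width: 0.139
gripper_force: 30.0
```

Request:
drive_tool(
  steps=[0, 0, 0, 0, -0.002, 0, 0, 0, 0, 0, 0, -0.002, 0, 0, 0, 0, 0, 0, -0.002, 0, 0, 0, 0, 0, 0, 0, 0, 0],
)

```text
time_s: 7.88
tcp_pos: [0.563, -0.1526, 0.155]
ee_rot: [[-0.986, 0.168, 0.0], [0.168, 0.986, 0.0], [-0.0, 0.0, -1.0]]
wrist_force: [-0.1, 1.7, -1.7]
gripper_width: 0.136
gripper_force: 30.0
```

Request:
drive_tool(
  steps=[0, 0, 0, 0, -0.002, 0, 0, 0, 0, 0, 0, -0.002, 0, 0, 0, 0, 0, 0, -0.002, 0, 0, 0, 0, 0, 0, 0, 0, 0],
)

```text
time_s: 8.22
tcp_pos: [0.562, -0.1588, 0.1551]
ee_rot: [[-0.986, 0.168, -0.0], [0.168, 0.986, -0.0], [0.0, -0.0, -1.0]]
wrist_force: [0.2, 1.6, -2.7]
gripper_width: 0.136
gripper_force: 30.0
```

Request:
drive_tool(
  steps=[0, 0, 0, 0, -0.002, 0, 0, 0, 0, 0, 0, -0.002, 0, 0, 0, 0, 0, 0, -0.002, 0, 0, 0, 0, 0, 0, 0, 0, 0],
)

```text
time_s: 8.55
tcp_pos: [0.561, -0.1647, 0.1551]
ee_rot: [[-0.986, 0.168, -0.0], [0.168, 0.986, -0.0], [0.0, -0.0, -1.0]]
wrist_force: [0.3, 1.2, -1.3]
gripper_width: 0.135
gripper_force: 30.0
```

Request:
drive_tool(
  steps=[0, 0, 0, 0, -0.0015, 0, 0, 0, 0, 0, 0, -0.0015, 0, 0, 0, 0, 0, 0, -0.0015, 0, 0, 0, 0, 0, 0, 0, 0, 0],
)

```text
time_s: 8.88
tcp_pos: [0.5601, -0.1692, 0.1551]
ee_rot: [[-0.986, 0.167, -0.001], [0.167, 0.986, -0.001], [0.0, -0.001, -1.0]]
wrist_force: [0.9, -0.4, -1.9]
gripper_width: 0.138
gripper_force: 30.0
```

Request:
drive_tool(
  steps=[0, 0, 0, 0, -0.001, 0, 0, 0, 0, 0, 0, -0.001, 0, 0, 0, 0, 0, 0, 0, 0, 0],
)

```text
time_s: 9.13
tcp_pos: [0.5598, -0.171, 0.1551]
ee_rot: [[-0.986, 0.168, -0.0], [0.168, 0.986, -0.0], [0.0, -0.0, -1.0]]
wrist_force: [0.5, -0.6, -2.3]
gripper_width: 0.134
gripper_force: 30.0
```

Request:
drive_tool(
  steps=[0, 0, 0, 0, -0.001, 0, 0, 0, 0, 0, 0, 0, 0, 0],
)

```text
time_s: 9.3
tcp_pos: [0.5598, -0.1718, 0.1551]
ee_rot: [[-0.986, 0.167, -0.0], [0.167, 0.986, -0.0], [0.0, -0.0, -1.0]]
wrist_force: [0.6, -0.1, -2.1]
gripper_width: 0.133
gripper_force: 30.0
```

Request:
drive_tool(
  steps=[0, 0, 0, 0, -0.0007, 0, 0, 0, 0, 0, 0, -0.0005, 0, 0, 0, 0, 0, 0, 0, 0, 0],
)

```text
time_s: 9.55
tcp_pos: [0.5596, -0.1729, 0.1551]
ee_rot: [[-0.986, 0.167, 0.0], [0.167, 0.986, -0.0], [-0.0, -0.0, -1.0]]
wrist_force: [-0.5, 0.6, -2.8]
gripper_width: 0.133
gripper_force: 30.0
```

Request:
drive_tool(
  steps=[0, 0, 0, 0, -0.0007, 0, 0, 0, 0, 0, 0, 0, 0, 0],
)

```text
time_s: 9.72
tcp_pos: [0.5595, -0.1735, 0.155]
ee_rot: [[-0.986, 0.167, -0.0], [0.167, 0.986, -0.0], [0.0, -0.0, -1.0]]
wrist_force: [-0.4, 0.4, -2.0]
gripper_width: 0.14
gripper_force: 30.0
```

Request:
drive_tool(
  steps=[0, 0, 0, 0, -0.0007, 0, 0, 0, 0, 0, 0, 0, 0, 0],
)

```text
time_s: 9.88
tcp_pos: [0.5594, -0.1743, 0.155]
ee_rot: [[-0.986, 0.167, -0.0], [0.167, 0.986, -0.0], [0.0, -0.0, -1.0]]
wrist_force: [0.2, -0.5, -2.9]
gripper_width: 0.137
gripper_force: 30.0
```

Request:
drive_tool(
  steps=[0, 0, 0, 0, -0.0007, 0, 0, 0, 0, 0, 0, 0, 0, 0],
)

```text
time_s: 10.05
tcp_pos: [0.5593, -0.1749, 0.1551]
ee_rot: [[-0.986, 0.167, 0.0], [0.167, 0.986, 0.0], [-0.0, 0.0, -1.0]]
wrist_force: [0.4, 0.3, -1.8]
gripper_width: 0.136
gripper_force: 30.0
```

Request:
drive_tool(
  steps=[0, 0, 0, 0, -0.0007, 0, 0, 0, 0, 0, 0, 0, 0, 0],
)

```text
time_s: 10.22
tcp_pos: [0.5592, -0.1754, 0.155]
ee_rot: [[-0.986, 0.167, 0.0], [0.167, 0.986, 0.0], [-0.0, 0.0, -1.0]]
wrist_force: [0.5, 0.6, -1.5]
gripper_width: 0.132
gripper_force: 30.0
```

Request:
drive_tool(
  steps=[0, 0, 0, 0, -0.0007, 0, 0, 0, 0, 0, 0, 0, 0, 0],
)

```text
time_s: 10.38
tcp_pos: [0.5592, -0.1755, 0.1551]
ee_rot: [[-0.986, 0.167, 0.0], [0.167, 0.986, 0.001], [-0.0, 0.001, -1.0]]
wrist_force: [0.3, 4.2, -0.2]
gripper_width: 0.137
gripper_force: 30.0
```

```bash
python3 - <<'E'
from h import *
f=lambda im,x,y,w,h,k:cv2.resize(im[y:y+h,x:x+w],None,fx=k,fy=k,interpolation=cv2.INTER_CUBIC)
s=r.capture("scene");t=r.capture("top");S=r.sense();print(S["tcp_pos"],S["wrist_force"],S["moment"])
cv2.imwrite("pics/s4.png",s);cv2.imwrite("pics/t4.png",t)
cv2.imwrite("pics/crop4.png",np.hstack([f(s,165,265,80,80,5),f(t,380,195,80,80,5)]))
E
```

```text
[ 0.55916459 -0.17550624  0.15506527] [ 0.38827901  5.46313398 -0.55265567] [ 1.64583105 -0.05097403  0.03985508]
```

View pics/crop4.png

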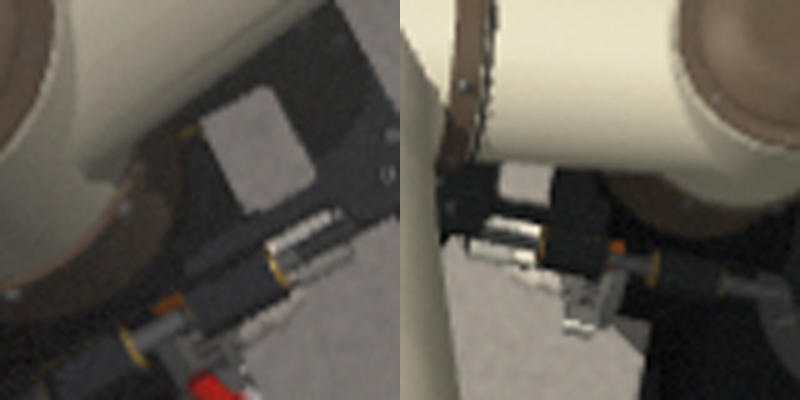

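A 4–5 N push came at the expected place, so the band is home on the collar (scene crop: lug between the fingers at (165,305), key at (215,385)). I'll ease off slightly, open a little and rise, shifting toward +y for a clear look at the key.

Request:
drive_tool(
  steps=[0, 0, 0, 0, 0.0003, 0, 0, 0, 0, 0, 0, 0, 0, 0, 0, 0, 0, 0, 0, 0, 0.2, 0, 0, 0, 0, 0, 0, 0.3, 0, 0, 0, 0, 0, 0, 0.3, 0, 0, 0, 0, 0, 0, 0.3],
)

```text
time_s: 10.98
tcp_pos: [0.5592, -0.1766, 0.1554]
ee_rot: [[-0.986, 0.168, 0.0], [0.168, 0.986, -0.001], [-0.001, -0.001, -1.0]]
wrist_force: [0.1, -0.1, 0.3]
gripper_width: 0.281
gripper_force: 0.0
```

Request:
drive_tool(
  steps=[0, 0, 0, 0, 0, -0.01, 0.3, 0, 0, 0, 0, 0, -0.02, 0.3, 0, 0, 0, 0, 0, -0.03, 0.3, 0, 0, 0, 0, 0, -0.03, 0.3, 0, 0, 0, 0.03, 0.025, 0, 0.3, 0, 0, 0, 0.03, 0.028, 0, 0.3, 0, 0, 0, 0.03, 0.028, 0, 0.3, 0, 0, 0, 0, 0.03, 0, 0.3, 0, 0, 0, 0, 0, 0, 0.3],
)

```text
time_s: 11.73
tcp_pos: [0.4886, -0.0486, 0.2468]
ee_rot: [[-0.987, 0.163, 0.003], [0.163, 0.987, 0.001], [-0.003, 0.001, -1.0]]
wrist_force: [-0.6, -0.3, -0.1]
gripper_width: 0.299
gripper_force: 0.0
```

```bash
python3 - <<'E'
from h import *
f=lambda im,x,y,w,h,k:cv2.resize(im[y:y+h,x:x+w],None,fx=k,fy=k,interpolation=cv2.INTER_CUBIC)
s=r.capture("scene");t=r.capture("top");S=r.sense();print(S["tcp_pos"],S["wrist_force"],S["moment"])
cv2.imwrite("pics/s5.png",s);cv2.imwrite("pics/t5.png",t)
cv2.imwrite("pics/crop5.png",np.hstack([f(s,165,280,80,80,5),f(t,380,195,80,80,5)]))
for n,im,(x,y,w,h) in(("scene",s,(165,280,80,80)),("top",t,(380,195,80,80))):
    c=cv2.cvtColor(im,cv2.COLOR_BGR2HSV)[y:y+h,x:x+w]; m=(cv2.inRange(c,(0,140,60),(4,255,255))|cv2.inRange(c,(170,140,60),(180,255,255)))
    for th in(60,120,140,170):
        k=np.argwhere((m>0)&(c[...,2]>=th))[:,::-1]+[x,y]
        if len(k)<5: continue
        P=onz(n,k,.164)[:,:2]; v=cv2.fitLine(P.astype(np.float32),cv2.DIST_L2,0,.01,.01).ravel()
        print(n,th,len(k),k.mean(0).round(1),P.mean(0).round(4),"yaw",np.degrees(np.arctan2(v[1],v[0])).round(1))
E
```

```text
[ 0.48919475 -0.05077219  0.24633565] [ 0.6149425   0.32911279 -0.01961368] [-0.03044308 -0.06024003 -0.00728022]
scene 60 93 [210.6 346.7] [ 0.611  -0.1819] yaw 9.3
scene 120 82 [210.7 346.4] [ 0.6106 -0.1815] yaw 9.7
scene 140 69 [210.9 346.1] [ 0.6105 -0.181 ] yaw 9.8
scene 170 29 [210.7 345.7] [ 0.6097 -0.1808] yaw 7.6
top 60 57 [424.8 220.8] [ 0.6021 -0.1786] yaw 1.3
top 120 54 [424.8 220.4] [ 0.6028 -0.1785] yaw 0.3
top 140 53 [424.8 220.3] [ 0.6031 -0.1786] yaw 1.0
top 170 41 [425.1 220. ] [ 0.6039 -0.1792] yaw 3.3
```

View pics/crop5.png

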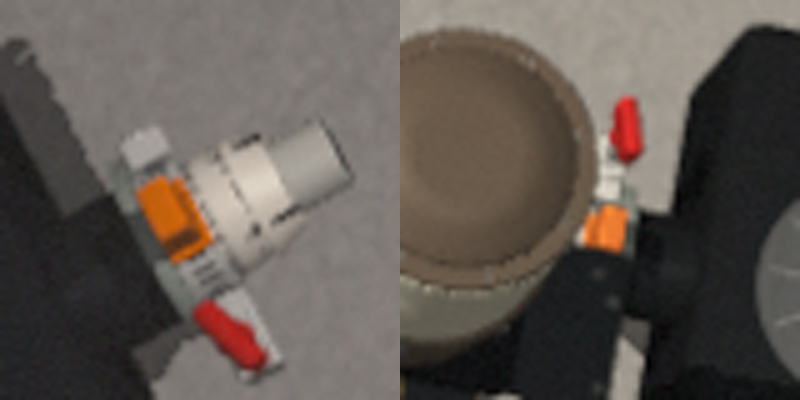

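The band hangs on the neck, lug up, against the collar (scene crop: lug (170,215), key (232,335)). The key is near (0.607, −0.182) with its long axis at about +9°. I'll move above it with the tool turned to close across its thickness.

Request:
drive_tool(
  steps=[0, 0, -0.107, 0, 0, 0, 0.3, 0, 0, -0.107, 0, 0, 0, 0.3, 0, 0, -0.107, 0, 0, 0, 0.3, 0, 0, 0, -0.0192, -0.0296, 0, 0.3, 0, 0, 0, -0.0192, -0.0296, 0, 0.3, 0, 0, 0, -0.0192, -0.0296, 0, 0.3, 0, 0, 0, -0.0192, -0.0296, 0, 0.3, 0, 0, 0, -0.0192, -0.0296, 0, 0.3, 0, 0, 0, 0, 0, 0.02, 0.3, 0, 0, 0, 0, 0, 0.02, 0.3],
)

```text
time_s: 12.67
tcp_pos: [0.608, -0.1866, 0.2048]
ee_rot: [[-0.989, -0.148, 0.002], [-0.148, 0.989, -0.001], [-0.002, -0.001, -1.0]]
wrist_force: [-0.9, 0.6, -1.2]
gripper_width: 0.297
gripper_force: 0.0
```

Request:
drive_tool(
  steps=[0, 0, 0, 0, 0, 0.006, 0.3, 0, 0, 0, 0, 0, 0, 0.3, 0, 0, 0, 0, 0, 0, 0.3],
)

```text
time_s: 12.92
tcp_pos: [0.6065, -0.1839, 0.1996]
ee_rot: [[-0.988, -0.152, 0.0], [-0.152, 0.988, -0.001], [0.0, -0.001, -1.0]]
wrist_force: [-0.6, 0.8, 0.4]
gripper_width: 0.296
gripper_force: 0.0
```

```bash
python3 - <<'E'
from h import *
f=lambda im,x,y,w,h,k:cv2.resize(im[y:y+h,x:x+w],None,fx=k,fy=k,interpolation=cv2.INTER_CUBIC)
s=r.capture("scene");t=r.capture("top");S=r.sense();print(S["tcp_pos"],S["ee_rot"].round(3).tolist(),S["joints"].round(1),S["moment"].round(3))
print("proj tips",proj("scene",[S["tcp_pos"]+[0,0,-.019]]),"key top pred",proj("scene",[[.607,-.182,.162]]))
cv2.imwrite("pics/s6.png",s)
cv2.imwrite("pics/crop6.png",np.hstack([f(s,165,280,80,80,5),f(t,380,180,80,80,5)]))
E
```

```text
[ 0.60705595 -0.18337253  0.20082362] [[-0.988, -0.153, 0.003], [-0.153, 0.988, -0.001], [-0.003, -0.001, -1.0]] [ -2.2  24.5  -1.7   0.  -63.6 -79. ] [-0.025 -0.031 -0.03 ]
proj tips [[206.49854585 344.02094334]] key top pred [[209.28300878 345.0009634 ]]
```

View pics/crop6.png

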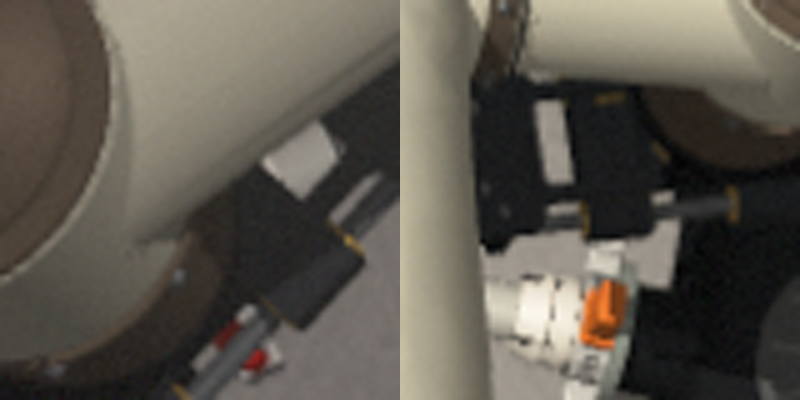

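The key shows between the fingers (scene crop (245,345)), so I'm going down gently.

Request:
drive_tool(
  steps=[0, 0, 0, 0, 0.001, 0.012, 0.3, 0, 0, 0, 0, 0, 0.012, 0.3, 0, 0, 0, 0, 0, 0.008, 0.3, 0, 0, 0, 0, 0, 0.006, 0.3, 0, 0, 0, 0, 0, 0, 0.3, 0, 0, 0, 0, 0, 0, 0.3],
)

```text
time_s: 13.52
tcp_pos: [0.6064, -0.1821, 0.1615]
ee_rot: [[-0.988, -0.153, 0.0], [-0.153, 0.988, -0.0], [-0.0, -0.0, -1.0]]
wrist_force: [1.0, 0.6, -0.3]
gripper_width: 0.301
gripper_force: 0.0
```

Request:
drive_tool(
  steps=[0, 0, 0, 0, 0, 0.003, 0.3, 0, 0, 0, 0, 0, 0.003, 0.3, 0, 0, 0, 0, 0, 0, 0.3],
)

```text
time_s: 13.77
tcp_pos: [0.606, -0.1821, 0.1547]
ee_rot: [[-0.988, -0.152, -0.001], [-0.152, 0.988, 0.0], [0.0, 0.0, -1.0]]
wrist_force: [-0.4, 0.0, 0.3]
gripper_width: 0.303
gripper_force: 0.0
```

Request:
drive_tool(
  steps=[0, 0, 0, 0, 0, 0, 0.2, 0, 0, 0, 0, 0, 0, 0.16, 0, 0, 0, 0, 0, 0, 0.13],
)

```text
time_s: 14.02
tcp_pos: [0.6063, -0.1822, 0.1552]
ee_rot: [[-0.988, -0.152, 0.0], [-0.152, 0.988, -0.0], [-0.0, -0.0, -1.0]]
wrist_force: [0.5, 0.2, 0.5]
gripper_width: 0.176
gripper_force: 0.0
```

```bash
python3 -c "
from station import r
S=r.sense();print({k:S[k] for k in('tcp_pos','wrist_force','moment','gripper_width','gripper_force')})"
```

```text
{'tcp_pos': array([ 0.60630913, -0.18219702,  0.15524703]), 'wrist_force': array([0.53113595, 0.20999051, 0.46140211]), 'moment': array([ 0.07570599,  0.00601088, -0.00694244]), 'gripper_width': 0.17571150284791234, 'gripper_force': 0.0}
```

Request:
drive_tool(
  steps=[0, 0, 0, 0, 0, 0, 0.1, 0, 0, 0, 0, 0, 0, 0.05, 0, 0, 0, 0, 0, 0, 0, 0, 0, 0, 0, 0, 0, 0, 0, 0, 0, 0, 0, 0, 0],
)

```text
time_s: 14.43
tcp_pos: [0.6064, -0.1821, 0.1553]
ee_rot: [[-0.988, -0.152, 0.001], [-0.152, 0.988, 0.0], [-0.001, -0.0, -1.0]]
wrist_force: [0.5, 1.0, 0.4]
gripper_width: 0.1
gripper_force: 30.0
```

```bash
cat > st.py <<'E'
from station import r
import numpy as np
S=r.sense();R=S['ee_rot'];print("yaw_y %.2f"%np.degrees(np.arctan2(R[1,1],R[0,1])),"tcp",S['tcp_pos'].round(4),"F",S['wrist_force'].round(2),"M",S['moment'].round(3),"w %.3f"%S['gripper_width'],"j6 %.1f"%S['joints'][5],"t",S['time_s'])
E
python3 st.py
```

```text
yaw_y 98.75 tcp [ 0.6064 -0.1821  0.1553] F [0.47 0.96 0.37] M [ 0.277 -0.055 -0.143] w 0.100 j6 -79.2 t 14.4333
```

Key gripped (8.7 mm). Turning clockwise in small chunks while watching the moment about the key axis.

Request:
drive_tool(
  steps=[0, 0, 0.05, 0, 0, 0, 0, 0, 0, 0.05, 0, 0, 0, 0],
)

```text
time_s: 14.6
tcp_pos: [0.6063, -0.1827, 0.1553]
ee_rot: [[-0.999, -0.051, 0.0], [-0.051, 0.999, -0.001], [-0.0, -0.001, -1.0]]
wrist_force: [-0.3, -2.4, 0.0]
gripper_width: 0.101
gripper_force: 30.0
```

```bash
python3 st.py
```

```text
yaw_y 92.95 tcp [ 0.6063 -0.1827  0.1553] F [-0.32 -2.38  0.05] M [-1.166  0.052  0.233] w 0.101 j6 -85.0 t 14.6
```

Request:
drive_tool(
  steps=[0, 0, 0.05, 0, 0, 0, 0, 0, 0, 0.05, 0, 0, 0, 0],
)

```text
time_s: 14.77
tcp_pos: [0.606, -0.1837, 0.1555]
ee_rot: [[-0.999, 0.047, -0.001], [0.047, 0.999, -0.003], [0.001, -0.003, -1.0]]
wrist_force: [-0.3, -4.6, 0.2]
gripper_width: 0.103
gripper_force: 30.0
```

```bash
python3 st.py
```

```text
yaw_y 87.29 tcp [ 0.606  -0.1837  0.1555] F [-0.31 -4.6   0.16] M [-1.561  0.102  0.445] w 0.103 j6 -90.6 t 14.7667
```

Request:
drive_tool(
  steps=[0, 0, 0.05, 0, 0, 0, 0, 0, 0, 0.05, 0, 0, 0, 0],
)

```text
time_s: 14.93
tcp_pos: [0.6059, -0.1839, 0.1555]
ee_rot: [[-0.989, 0.147, -0.001], [0.147, 0.989, -0.003], [0.0, -0.003, -1.0]]
wrist_force: [-0.3, -4.7, 0.2]
gripper_width: 0.102
gripper_force: 30.0
```

```bash
python3 st.py
```

```text
yaw_y 81.56 tcp [ 0.6059 -0.1839  0.1555] F [-0.27 -4.71  0.2 ] M [-1.662  0.164  0.422] w 0.102 j6 -96.4 t 14.9333
```

Request:
drive_tool(
  steps=[0, 0, 0, 0, 0, 0, 0, 0, 0, 0, 0, 0, 0, 0],
)

```text
time_s: 15.1
tcp_pos: [0.6059, -0.1839, 0.1555]
ee_rot: [[-0.989, 0.145, -0.001], [0.145, 0.989, -0.003], [0.0, -0.003, -1.0]]
wrist_force: [-0.1, -4.9, 0.5]
gripper_width: 0.1
gripper_force: 30.0
```

```bash
python3 st.py
```

```text
yaw_y 81.68 tcp [ 0.6059 -0.1839  0.1555] F [-0.07 -4.87  0.47] M [-1.704  0.097  0.401] w 0.100 j6 -96.2 t 15.1
```

Request:
drive_tool(
  steps=[0, 0, 0.05, 0, 0, 0, 0, 0, 0, 0.05, 0, 0, 0, 0],
)

```text
time_s: 15.27
tcp_pos: [0.6059, -0.1839, 0.1555]
ee_rot: [[-0.97, 0.245, -0.001], [0.245, 0.97, -0.003], [0.0, -0.003, -1.0]]
wrist_force: [0.0, -5.3, 0.5]
gripper_width: 0.094
gripper_force: 30.0
```

```bash
python3 st.py
```

```text
yaw_y 75.83 tcp [ 0.6059 -0.1839  0.1555] F [ 0.02 -5.33  0.52] M [-1.793  0.126  0.425] w 0.094 j6 -102.1 t 15.2667
```

Request:
drive_tool(
  steps=[0, 0, 0.05, 0, 0, 0, 0, 0, 0, 0.05, 0, 0, 0, 0],
)

```text
time_s: 15.43
tcp_pos: [0.6059, -0.184, 0.1556]
ee_rot: [[-0.94, 0.34, -0.001], [0.34, 0.94, -0.003], [-0.0, -0.003, -1.0]]
wrist_force: [-1.6, -5.1, 0.2]
gripper_width: 0.101
gripper_force: 30.0
```

```bash
python3 st.py
```

```text
yaw_y 70.10 tcp [ 0.6059 -0.184   0.1556] F [-1.57 -5.12  0.23] M [-1.906  0.159  0.495] w 0.101 j6 -107.8 t 15.4333
```

Request:
drive_tool(
  steps=[0, 0, 0.05, 0, 0, 0, 0, 0, 0, 0.05, 0, 0, 0, 0],
)

```text
time_s: 15.6
tcp_pos: [0.6059, -0.184, 0.1556]
ee_rot: [[-0.902, 0.433, -0.001], [0.433, 0.902, -0.003], [-0.001, -0.003, -1.0]]
wrist_force: [-0.0, -5.3, 1.2]
gripper_width: 0.099
gripper_force: 30.0
```

```bash
python3 st.py
```

```text
yaw_y 64.37 tcp [ 0.6059 -0.184   0.1556] F [-0.05 -5.28  1.19] M [-1.945  0.206  0.492] w 0.099 j6 -113.6 t 15.6
```

Request:
drive_tool(
  steps=[0, 0, 0.05, 0, 0, 0, 0, 0, 0, 0.05, 0, 0, 0, 0],
)

```text
time_s: 15.77
tcp_pos: [0.606, -0.1841, 0.1556]
ee_rot: [[-0.854, 0.52, -0.001], [0.52, 0.854, -0.003], [-0.001, -0.003, -1.0]]
wrist_force: [0.3, -6.0, 0.8]
gripper_width: 0.104
gripper_force: 30.0
```

```bash
python3 st.py
```

```text
yaw_y 58.65 tcp [ 0.606  -0.1841  0.1556] F [ 0.31 -5.98  0.8 ] M [-1.849  0.073  0.524] w 0.104 j6 -119.3 t 15.7667
```

Request:
drive_tool(
  steps=[0, 0, 0.05, 0, 0, 0, 0, 0, 0, 0.05, 0, 0, 0, 0],
)

```text
time_s: 15.93
tcp_pos: [0.606, -0.1841, 0.1556]
ee_rot: [[-0.798, 0.603, -0.001], [0.603, 0.798, -0.003], [-0.001, -0.003, -1.0]]
wrist_force: [-0.3, -4.9, 0.7]
gripper_width: 0.105
gripper_force: 30.0
```

```bash
python3 st.py
```

```text
yaw_y 52.92 tcp [ 0.606  -0.1841  0.1556] F [-0.32 -4.91  0.7 ] M [-1.963  0.164  0.544] w 0.105 j6 -125.0 t 15.9333
```

Request:
drive_tool(
  steps=[0, 0, 0.05, 0, 0, 0, 0, 0, 0, 0.05, 0, 0, 0, 0],
)

```text
time_s: 16.1
tcp_pos: [0.6059, -0.1841, 0.1556]
ee_rot: [[-0.734, 0.679, -0.001], [0.679, 0.734, -0.003], [-0.002, -0.003, -1.0]]
wrist_force: [-0.7, -5.4, 0.5]
gripper_width: 0.104
gripper_force: 30.0
```

```bash
python3 st.py
```

```text
yaw_y 47.20 tcp [ 0.6059 -0.1841  0.1556] F [-0.65 -5.42  0.5 ] M [-1.941  0.237  0.598] w 0.104 j6 -130.7 t 16.1
```

Request:
drive_tool(
  steps=[0, 0, 0.05, 0, 0, 0, 0, 0, 0, 0.05, 0, 0, 0, 0],
)

```text
time_s: 16.27
tcp_pos: [0.6059, -0.1841, 0.1556]
ee_rot: [[-0.662, 0.749, -0.001], [0.749, 0.662, -0.004], [-0.002, -0.003, -1.0]]
wrist_force: [-0.2, -5.4, 1.3]
gripper_width: 0.107
gripper_force: 30.0
```

```bash
python3 st.py
```

```text
yaw_y 41.48 tcp [ 0.6059 -0.1841  0.1556] F [-0.25 -5.42  1.34] M [-2.055  0.184  0.582] w 0.107 j6 -136.5 t 16.2667
```

Request:
drive_tool(
  steps=[0, 0, 0, 0, 0, 0, 0, 0, 0, 0, 0, 0, 0, 0],
)

```text
time_s: 16.43
tcp_pos: [0.6059, -0.1842, 0.1556]
ee_rot: [[-0.664, 0.748, -0.001], [0.748, 0.664, -0.004], [-0.002, -0.003, -1.0]]
wrist_force: [-0.9, -5.9, 1.2]
gripper_width: 0.105
gripper_force: 30.0
```

```bash
python3 st.py
```

```text
yaw_y 41.61 tcp [ 0.6059 -0.1842  0.1556] F [-0.93 -5.92  1.23] M [-2.049  0.199  0.561] w 0.105 j6 -136.3 t 16.4333
```

The moment rose from a 0.43 N m drag to about 0.60 N m. Fitting the slope puts the load at roughly 19–20 N per cheek. One small extra turn, then stop and read.

Request:
drive_tool(
  steps=[0, 0, 0.04, 0, 0, 0, 0],
)

```text
time_s: 16.52
tcp_pos: [0.6059, -0.1842, 0.1556]
ee_rot: [[-0.633, 0.774, -0.001], [0.774, 0.633, -0.004], [-0.002, -0.003, -1.0]]
wrist_force: [-0.4, -5.8, 1.0]
gripper_width: 0.105
gripper_force: 30.0
```

```bash
python3 st.py
```

```text
yaw_y 39.29 tcp [ 0.6059 -0.1842  0.1556] F [-0.39 -5.8   1.04] M [-2.062  0.182  0.583] w 0.105 j6 -138.6 t 16.5167
```

Request:
drive_tool(
  steps=[0, 0, 0, 0, 0, 0, 0, 0, 0, 0, 0, 0, 0, 0, 0, 0, 0, 0, 0, 0, 0],
)

```text
time_s: 16.77
tcp_pos: [0.6059, -0.1842, 0.1556]
ee_rot: [[-0.634, 0.774, -0.001], [0.774, 0.634, -0.004], [-0.002, -0.003, -1.0]]
wrist_force: [-0.7, -7.4, 0.7]
gripper_width: 0.102
gripper_force: 30.0
```

```bash
python3 st.py
```

```text
yaw_y 39.33 tcp [ 0.6059 -0.1842  0.1556] F [-0.68 -7.36  0.7 ] M [-2.123  0.276  0.665] w 0.102 j6 -138.6 t 16.7667
```

Request:
drive_tool(
  steps=[0, 0, 0, 0, 0, 0, 0],
)

```text
time_s: 16.85
tcp_pos: [0.6059, -0.1842, 0.1557]
ee_rot: [[-0.634, 0.774, -0.001], [0.774, 0.634, -0.004], [-0.002, -0.003, -1.0]]
wrist_force: [-1.4, -6.0, 1.5]
gripper_width: 0.106
gripper_force: 30.0
```

```bash
python3 st.py
```

```text
yaw_y 39.33 tcp [ 0.6059 -0.1842  0.1557] F [-1.4  -6.02  1.47] M [-2.105  0.214  0.634] w 0.106 j6 -138.6 t 16.85
```

```bash
python3 - <<'E'
from station import r
import numpy as np
M=[]
for i in range(24): r.capture("top"); S=r.sense(); M.append(np.r_[S["wrist_force"],S["moment"]])
M=np.array(M);print(M.mean(0).round(3),M.std(0).round(3),S["time_s"])
E
```

```text
[-0.876 -6.076  0.983 -2.063  0.218  0.603] [0.602 0.482 0.479 0.029 0.025 0.029] 18.05
```

The averaged stopped moment is 0.60 N m. Both the moving slope and the 0.60 rad turned since contact give about 21 N, mid-window. I'll let go and rise straight up.

Request:
drive_tool(
  steps=[0, 0, 0, 0, 0, 0, 0.15, 0, 0, 0, 0, 0, 0, 0.22, 0, 0, 0, 0, 0, 0, 0.25, 0, 0, 0, 0, 0, 0, 0.25, 0, 0, 0, 0, 0, 0, 0.25],
)

```text
time_s: 18.47
tcp_pos: [0.6061, -0.1817, 0.1548]
ee_rot: [[-0.632, 0.775, -0.0], [0.775, 0.632, 0.0], [0.0, 0.0, -1.0]]
wrist_force: [-0.2, 0.6, 0.1]
gripper_width: 0.243
gripper_force: 0.0
```

Request:
drive_tool(
  steps=[0, 0, 0, 0, 0, -0.005, 0.25, 0, 0, 0, 0, 0, -0.01, 0.25, 0, 0, 0, 0, 0, -0.02, 0.25, 0, 0, 0, 0, 0, -0.03, 0.25, 0, 0, 0, 0, 0, -0.03, 0.25, 0, 0, 0, 0.03, 0, 0, 0.25, 0, 0, 0, 0.03, 0.02, 0, 0.25, 0, 0, 0, 0.03, 0.02, 0, 0.25, 0, 0, 0, 0.03, 0.02, 0, 0.25, 0, 0, 0, 0, 0, 0, 0.25],
)

```text
time_s: 19.3
tcp_pos: [0.5767, -0.0465, 0.2517]
ee_rot: [[-0.636, 0.772, 0.002], [0.772, 0.636, 0.002], [-0.0, 0.003, -1.0]]
wrist_force: [-0.7, -1.0, -0.2]
gripper_width: 0.249
gripper_force: 0.0
```

```bash
python3 - <<'E'
from h import *
f=lambda im,x,y,w,h,k:cv2.resize(im[y:y+h,x:x+w],None,fx=k,fy=k,interpolation=cv2.INTER_CUBIC)
s=r.capture("scene");t=r.capture("top");S=r.sense();print(S["tcp_pos"],S["wrist_force"],S["moment"],S["time_s"])
cv2.imwrite("pics/crop7.png",np.hstack([f(s,165,280,80,80,5),f(t,380,195,80,80,5)]))
E
```

```text
[ 0.57711241 -0.0497754   0.25146378] [ 0.44132496 -0.71457181 -0.07038087] [-0.17708317 -0.0362155   0.00356345] 19.4
```

View pics/crop7.png

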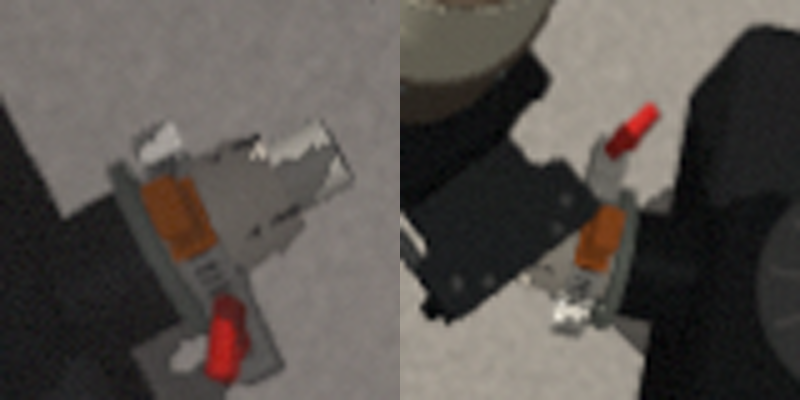

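The lug is upright on the neck at the collar and the key is turned (scene crop: lug (180,218), key (226,340)). I'll check numerically that the lug has not crept along the stub since the release.

```bash
python3 - <<'E'
from h import *
np.set_printoptions(precision=4,suppress=True)
ps=np.radians(-9.7);xh=np.array([np.cos(ps),np.sin(ps)]);yh=np.array([-np.sin(ps),np.cos(ps)])
now={"scene":r.capture("scene"),"top":r.capture("top")}; cv2.imwrite("pics/s8.png",now["scene"]);cv2.imwrite("pics/t8.png",now["top"])
for n,(x,y,w,h),old in(("scene",(165,280,80,80),"s5"),("top",(405,215,40,45),"t5")):
    for nm,im in(("before",cv2.imread(f"pics/{old}.png")),("now",now[n])):
        c=cv2.cvtColor(im,cv2.COLOR_BGR2HSV)[y:y+h,x:x+w]; m=cv2.inRange(c,(5,140,40),(20,255,255))
        k,l,st,ce=cv2.connectedComponentsWithStats(m); i=1+np.argmax(st[1:,4]); q=np.argwhere(l==i)[:,::-1]+[x,y]
        V=c[...,2][l==i]; thr=cv2.threshold(V.reshape(-1,1),0,255,cv2.THRESH_OTSU)[0]
        for tag,qq in(("all",q),("top",q[V>thr])):
            P=onz(n,qq,.156)[:,:2]; d=P.mean(0)-[.559,-.1755]; v=cv2.fitLine(P.astype(np.float32),cv2.DIST_L2,0,.01,.01).ravel()
            print(n,nm,tag,len(qq),"px",qq.mean(0).round(1),"lat/axial mm",(d@xh*1e3).round(1),(d@yh*1e3).round(1),"long axis yaw",np.degrees(np.arctan(v[1]/v[0])).round(1))
E
```

```text
scene before all 156 px [199.3 323.2] lat/axial mm 7.2 3.2 long axis yaw -6.5
scene before top 124 px [199.1 322.2] lat/axial mm 5.5 3.6 long axis yaw -3.0
scene now all 154 px [200.3 322.9] lat/axial mm 7.6 4.8 long axis yaw -6.5
scene now top 97 px [199.6 322.6] lat/axial mm 6.5 4.1 long axis yaw -3.5
top before all 67 px [420.7 240.7] lat/axial mm -2.4 4.2 long axis yaw -18.8
top before top 56 px [420.8 240.2] lat/axial mm -1.3 4.2 long axis yaw -45.5
top now all 87 px [419.6 242.4] lat/axial mm -6.9 6.0 long axis yaw -27.6
top now top 52 px [420.1 242.3] lat/axial mm -6.5 4.9 long axis yaw -31.8
```

Request:
drive_tool(
  steps=[0, 0, 0, 0.03, 0, -0.01, 0.25, 0, 0, 0, 0.035, 0, -0.01, 0.25, 0, 0, 0, 0.035, 0, 0, 0.25, 0, 0, 0, 0.035, 0, 0, 0.25, 0, 0, 0, 0.035, 0, 0, 0.25, 0, 0, 0, 0.035, 0, 0, 0.25, 0, 0, 0, 0.03, 0, 0, 0.25, 0, 0, 0, 0, 0, 0, 0.25],
)

```text
time_s: 20.17
tcp_pos: [0.4297, 0.1285, 0.2707]
ee_rot: [[-0.639, 0.769, -0.003], [0.769, 0.639, 0.006], [0.007, 0.002, -1.0]]
wrist_force: [0.4, 0.1, 0.1]
gripper_width: 0.251
gripper_force: 0.0
```

```bash
python3 - <<'E'
from h import *
np.set_printoptions(precision=4,suppress=True)
f=lambda im,x,y,w,h,k:cv2.resize(im[y:y+h,x:x+w],None,fx=k,fy=k,interpolation=cv2.INTER_CUBIC)
ps=np.radians(-9.7);xh=np.array([np.cos(ps),np.sin(ps)]);yh=np.array([-np.sin(ps),np.cos(ps)])
now={"scene":r.capture("scene"),"top":r.capture("top")}; cv2.imwrite("pics/s9.png",now["scene"]);cv2.imwrite("pics/t9.png",now["top"])
cv2.imwrite("pics/crop9.png",np.hstack([f(now["scene"],182,298,40,56,10),f(now["top"],405,215,40,56,10)]))
for n,(x,y,w,h) in(("scene",(165,280,80,80)),("top",(405,215,40,45))):
    c=cv2.cvtColor(now[n],cv2.COLOR_BGR2HSV)[y:y+h,x:x+w]; m=cv2.inRange(c,(5,140,40),(20,255,255))
    k,l,st,ce=cv2.connectedComponentsWithStats(m); i=1+np.argmax(st[1:,4]); q=np.argwhere(l==i)[:,::-1]+[x,y]
    V=c[...,2][l==i]; thr=cv2.threshold(V.reshape(-1,1),0,255,cv2.THRESH_OTSU)[0]; qq=q[V>thr]
    P=onz(n,qq,.156)[:,:2]; d=P.mean(0)-[.559,-.1755]; v=cv2.fitLine(P.astype(np.float32),cv2.DIST_L2,0,.01,.01).ravel()
    print(n,len(qq),qq.mean(0).round(1),P.mean(0),"lat/axial",d@xh*1e3,d@yh*1e3,"yaw",np.degrees(np.arctan(v[1]/v[0])))
    # predicted pixels of lug top centre if home (drop 4) and collar face ends
    s=np.array([.559,-.1755]); C=lambda lat,ax,z:np.r_[s+lat*xh+ax*yh,z]
    print(" pred lug top",proj(n,[C(0,0,.156)])[0]," collar face top",proj(n,[C(0,-.008,.134)])[0]," -x",proj(n,[C(-.034,-.008,.1)])[0]," +x",proj(n,[C(.034,-.008,.1)])[0])
E
```

```text
scene 119 [200.1 321.6] [ 0.5654 -0.171 ] lat/axial 5.52260259389091 5.5056807826125205 yaw -3.2456658
 pred lug top [195.6389 320.388 ]  collar face top [193.9141 324.8939]  -x [188.9973 311.2221]  +x [206.5875 345.0132]
top 73 [419.5 241.2] [ 0.5559 -0.1681] lat/axial -4.26743312460592 6.818473946548392 yaw -31.320524
 pred lug top [422.7252 240.0162]  collar face top [424.3653 242.6456]  -x [419.1617 259.3834]  +x [424.14   231.6945]
```

View pics/crop9.png

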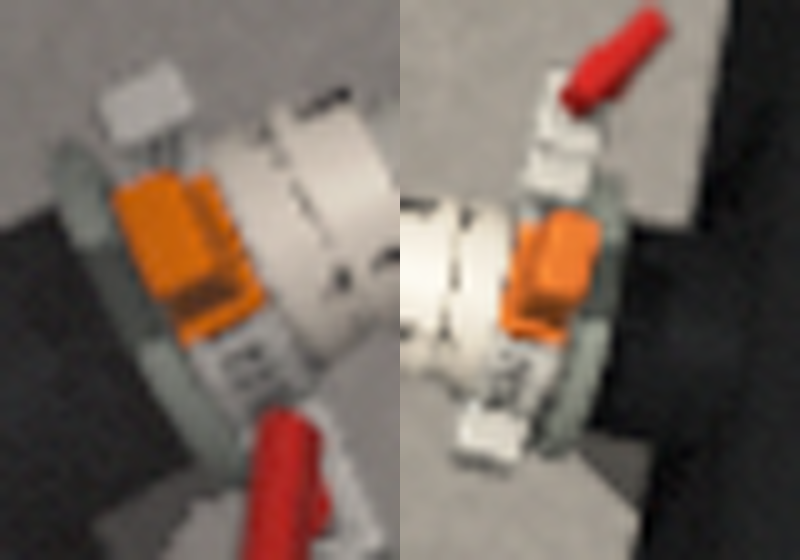

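Measuring by the lug's top face alone (scene (198,321), top (422,240)), the band is within about 1.5–2 mm of home. It is upright and about 3° off square, with its +x side against the collar. The arm is clear of everything, so I'm handing in.

```bash
python3 -c "
from station import r
print(r.finish_job())"
```

```text
the job is handed in; nothing more can be done
None
```

The band is on the stub against the collar with its lug up, tightened to an estimated 21 N per cheek (from key torque and turn angle), and the job was handed in at about 20 s; no verdict came back.

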